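# Take the hinge drilling jig off its barbed hook

### The job

Take the wide plywood drilling jig, the one with the single large round hole, off its barbed hook: raise it, tilt it and back it over the barb without forcing it, then stand it upright on its foot in the grey tray. Leave the narrow jig hanging on its own hook.

Things in the scene. Friction and masses are not known exactly. Their poses are not given: they have to be found in the camera images.
- jig_center (a point): Wide jig: ply plate 8 thick (x) x 100 wide (y), 168 mm tall with its 60 x 100 x 6 foot; about 0.2 kg. Point: mid-plate, 84 mm above the foot's underside. Slot 46 wide, 42 tall, its middle 3 mm above the point; the 60 mm of solid plate above the slot can be pinched from above. One 35 mm round hole below the slot. Hangs by the slot on the hook arm, x along the arm to the barb, 70 to 86 mm short of hook_tip.
- hook_tip (a point): Top of the wide jig's hook (left or right), fixed dark steel. x: level along the arm, post to tip. Arm 14 wide, 8 mm thick, its mid-line 48 mm below this point; 7 mm short of it the arm turns up, leaning out 8 deg, too tall for an upright jig's slot. Lean the jig's top 40 deg to the post, slot middle following arm, then upstand. 8 mm barb points back. Post 153 mm behind, as high as the arm.
- tray: Grey plastic tray fixed to the bench between the two hooks, 190 mm (its x) by 170 mm (its y) outside, 32 mm high, open on top, walls and floor 6 mm thick. Origin at the centre of its underside, on the bench.
- other_center (a point): The narrow jig, to be left alone: like the wide one but 64 mm wide, slot 36 mm wide, with a column of three 8 mm holes in place of the large one, hanging on a second, identical hook stand. This point is half-way up, in the middle of its plate.
There are look-alikes about, which are no part of the job. What is shaped like the part that bears jig_center but black, pink or purple is not meant.

How it is judged:
At the end, for the whole second after the job is handed in: The wide jig stands at rest on its foot on the tray's floor (its centre within 80 mm lengthways and 70 mm crossways of the tray's middle, 82 to 98 mm above the tray's underside), upright within about 10 degrees; the narrow jig hangs within 35 mm of where it was (x of jig_center in the frame of tray between -0.08 and 0.08 m and y of jig_center in the frame of tray between -0.07 and 0.07 m and z of jig_center in the frame of tray between 0.082 and 0.098 m and angle between jig_center's own z axis and vertical below 0.17 rad and linear speed of jig below 0.03 m/s and angular speed of jig below 0.2 rad/s and contact force between jig and tray above 0.3 N and distance of other_center from where it was at the start of the episode below 0.035 m); the robot touches nothing.
It fails at once if the wide jig is forced against its hook with more than 40 N (contact force between jig and hook above 40 N).
It fails at once if the narrow jig is knocked off its hook or displaced by more than 35 mm (distance of other_center from where it was at the start of the episode above 0.035 m).
It also fails if it takes over 48 s, if anything falls off the work surface, if the arm or the gripper's body presses on something with over 40 N, if the wrist force passes 120 N, or if a joint passes its speed limit or range.

### The arm

A 6-joint arm with a two-finger parallel gripper is mounted at the origin on the work surface. World frame = base frame: x ahead of the robot, y to its left, z up, the work surface at z = 0. Lengths are in m, angles in rad, forces in N, time in s.
With the tool pointing down it reaches from about 0.325 to 0.75 m from the base axis. Payload 7.6 kg.
Tool frame: the origin (TCP) lies midway between the tips of the shut fingers; the grasp point (between the pads) lies 19 mm behind it; z points along the fingers, y is the direction in which the jaws open and shut (so a half turn about z gives the same grasp; the last joint's range is limited). The gripper opens to 85 mm and grips with 20 to 120 N. Pads are 22 mm wide; open, the fingers measure 114 mm over their backs; the gripper's body (76 mm by 85 mm) begins 54 mm behind the grasp point. The pads swing forward as they close: fully open they stand 13 mm farther back than shut.
Start: joints at [1.274, 0.052, 1.401, -0, 1.689, -0.07], TCP at [0.118, 0.512, 0.206] pointing down, gripper open.
Joint ranges: [-2.9, 2.9], [-0.91, 2.17], [0.12, 2.37], [-1.06, 4.2], [0.26, 2.73], [-2.93, 2.93]. Speed limits (rad/s): [2.57, 2.57, 3.01, 3.14, 3.14, 3.14].

### API

Orientations are given as a unit quaternion [x, y, z, w].
In Python, from cell import manip gives the robot as it stands.
- The arm moves only by the shell command python3 -m jog 'ROWS' [FORCE]. ROWS is JSON, a list of rows, each a list of 3 entries, a list of its own where there are three numbers: the turn, a rotation vector about the tool's x, y, z normalised to -1 to 1, where 1 is pi/4 rad, then the shift along the tool's x, y, z normalised to -1 to 1, where 1 is 0.5 m, then the closure in counts, from 0 (fully open) to 255 (shut). A call has 1 to 12 rows; each row is the pose to reach, as a shift and turn from the pose commanded when the call began, along the tool's axes at that moment; what a row does not reach only later rows make up. A row lasts 1/12 s, in which the tool goes at most 41.7 mm and 7.16 degrees, less where a joint would pass 70% of its speed; a pose out of reach is approached as far as the arm can. A call with a number of a shift or a turn outside -1 to 1 is refused whole. A call with a gripper value outside its range is refused whole. The fingers move at their own pace and stop on an object; FORCE is the grip in N (left out, the last holds). Time passes only in rows, so rows that repeat a pose let the fingers close. It gives the time, the measured TCP pose, the force and the opening at its end, in the units of the state.
- manip.get_obs(): the state, without advancing time (a new reading comes with each control period).
- manip.read_camera(name): name is "scene" or "top"; returns a dict with "frame" (480x640x3 uint8, red, green, blue), "mtx" (3x3 intrinsics, pixels), "dist_coeffs" ([k1, k2, p1, p2, k3] as OpenCV has them; the pictures are not rectified), "camera_from_world" (4x4, takes a point from world to camera coordinates). Camera axes: x right, y down, z forward; pixel columns grow to the right and rows downward; lengths in m; the calibration is good to about 2 mm. A picture is of the moment at which its call begins. There is no depth.
- manip.job_done(): hands the job in, once; it reports no verdict.
The state is a dict: "clock": time; "joint_positions": joint angles; "qvel": joint speeds; "joint_torque": joint torques, N m; "eef_pos": TCP position; "eef_rot": TCP orientation; "ft_force": force on the tool from outside, world axes, zero at the start; "moment": the same for the moment, N m; "finger_gap": opening from 0.0 (shut) to 1.0 (fully open).
Only numpy, scipy, OpenCV 4.12 (cv2) and the standard library are available. Lean on these libraries where they do the work, as an engineer would, in place of code of your own. Each camera call takes 0.05 s, during which the arm holds its last target.

## Working session

There is one attempt and no reset: what is moved stays moved. The work goes in short steps, Python scripts to look and compute and a shell command to move; the robot and the scene stay as the last step left them, time stands still between calls to the robot, and variables do not carry over. Pictures are saved under pics/ and viewed, and the job is handed in when it is done.

```bash
mkdir -p pics; ls
python3 - <<'E'
from cell import manip
import cv2
print(manip.get_obs())
for n in("scene","top"):
    c=manip.read_camera(n); cv2.imwrite(f"pics/{n}0.png",c["frame"][:,:,::-1]); print(n,c["mtx"],c["dist_coeffs"],c["camera_from_world"])
E
```

```text
pics
{'clock': 0.0, 'joint_positions': array([ 1.27370243e+00,  5.28567480e-02,  1.40173391e+00, -2.58867598e-05,
        1.68860107e+00, -7.03242454e-02]), 'qvel': array([ 0.00092829,  0.00098622, -0.00204391,  0.00084877,  0.00023547,
        0.00019361]), 'joint_torque': array([ 4.95703080e-04, -3.81685781e+01, -3.60176003e+01, -3.88473757e-05,
        6.45754262e-03, -1.25115423e-05]), 'eef_pos': array([0.11793294, 0.51122916, 0.20485736]), 'eef_rot': array([ 1.13143497e-01,  9.93578336e-01, -7.88434626e-04, -1.33419430e-04]), 'ft_force': array([-0.80462798, -0.40216146,  0.20105599]), 'moment': array([-0.01795011, -0.02442175,  0.01832061]), 'finger_gap': 0.9973366330986898}
scene [[490.31867034   0.         321.10518587]
 [  0.         490.31867034 240.51057393]
 [  0.           0.           1.        ]] [-0.03816985  0.          0.          0.          0.        ] [[-0.22503638  0.97418356  0.01802858  0.00917845]
 [ 0.68255654  0.17082095 -0.71058903 -0.2582492 ]
 [-0.69532381 -0.14760286 -0.70337628  1.63423065]
 [ 0.          0.          0.          1.        ]]
top [[463.35543763   0.         315.05395234]
 [  0.         463.35543763 238.82695453]
 [  0.           0.           1.        ]] [-0.08682204  0.          0.          0.          0.        ] [[-0.00244822 -0.99979288  0.02020428  0.06795181]
 [-0.99837282  0.00129267 -0.05700914  0.49594097]
 [ 0.05697121 -0.02031098 -0.9981692   1.13608191]
 [ 0.          0.          0.          1.        ]]
```

View pics/scene0.png

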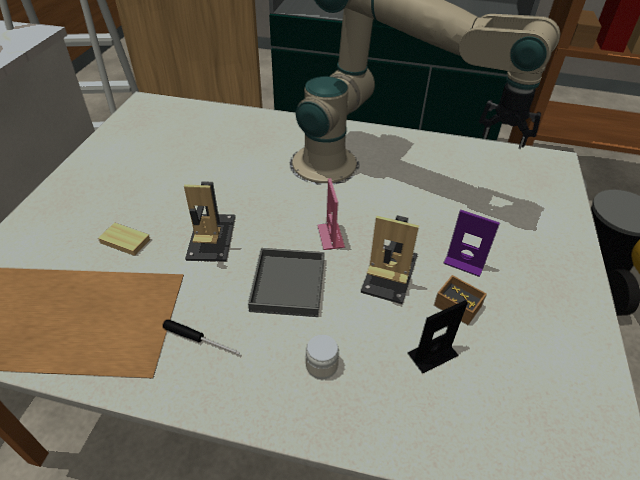

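View pics/top0.png

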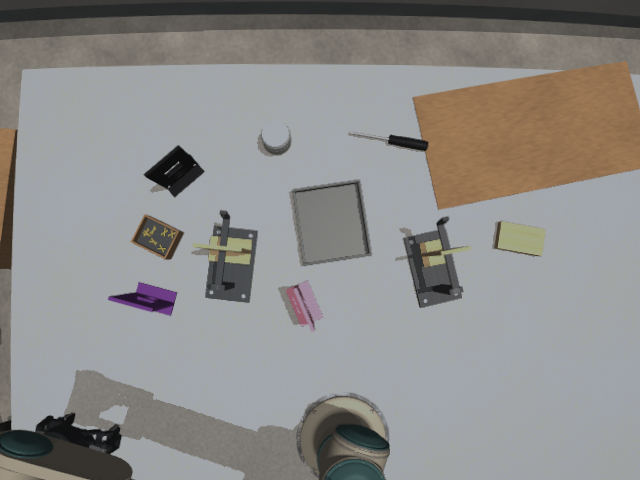

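Run:
```python
import cv2,numpy as np
a=cv2.imread("pics/scene0.png");b=cv2.imread("pics/top0.png")
def c(i,x,y,w,h,s): return cv2.resize(i[y:y+h,x:x+w],None,fx=s,fy=s,interpolation=cv2.INTER_CUBIC)
cv2.imwrite("pics/c1.png",c(a,340,200,100,110,5.4))
cv2.imwrite("pics/c2.png",c(b,180,200,100,110,5.4))
cv2.imwrite("pics/c3.png",c(a,170,170,100,100,5.4))
```

```text
(no output)
```

View pics/c1.png

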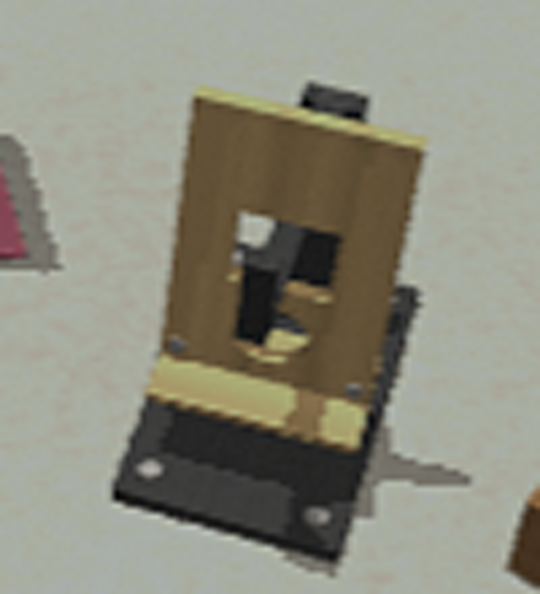

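View pics/c2.png

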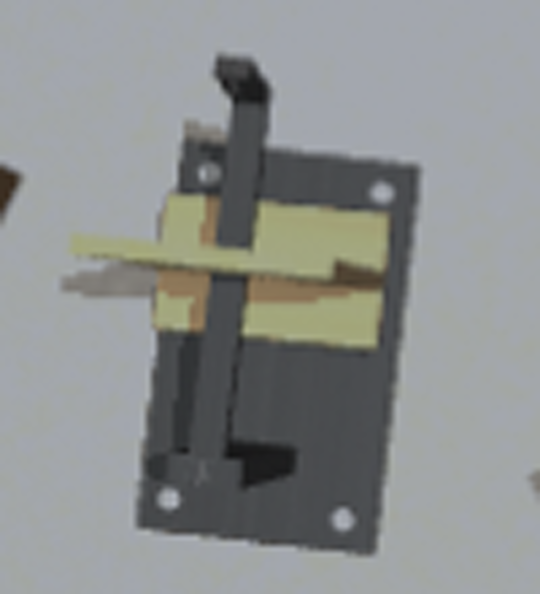

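View pics/c3.png

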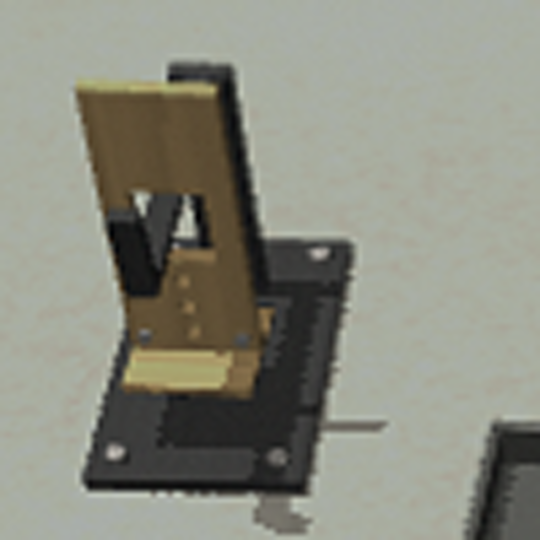

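Candidates: ply jig at scene (395,250) / top (230,255), ply jig at scene (205,215) / top (432,255), pink (332,215), purple (470,240), black (440,335). The one at (395,250) is ply, wide and has a single big hole below its slot, so that is the one meant. The one at (205,215) has three small holes, so it is the narrow jig. I'll measure next.

Run:
```python
import cv2
a=cv2.imread("pics/scene0.png");b=cv2.imread("pics/top0.png")
def c(i,x,y,w,h,s,n):
    o=cv2.resize(i[y:y+h,x:x+w],None,fx=s,fy=s,interpolation=cv2.INTER_CUBIC)
    o=cv2.convertScaleAbs(o,alpha=1.5,beta=15)
    for k in range(0,w,10): cv2.line(o,(k*s,0),(k*s,6),(0,0,255),1);cv2.putText(o,str(x+k),(k*s,18),0,.4,(0,0,255),1)
    for k in range(0,h,10): cv2.line(o,(0,k*s),(6,k*s),(0,0,255),1);cv2.putText(o,str(y+k),(8,k*s+4),0,.4,(0,0,255),1)
    cv2.imwrite(n,o)
c(a,355,205,70,75,8,"pics/d1.png")
c(a,355,240,70,65,8,"pics/d1b.png")
c(b,188,205,75,72,8,"pics/d2.png")
c(b,188,240,75,68,8,"pics/d3.png")
```

```text
(no output)
```

View pics/d1.png

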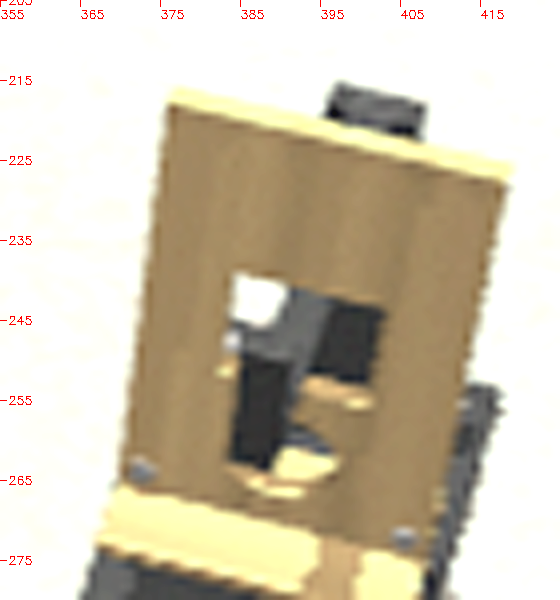

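View pics/d2.png

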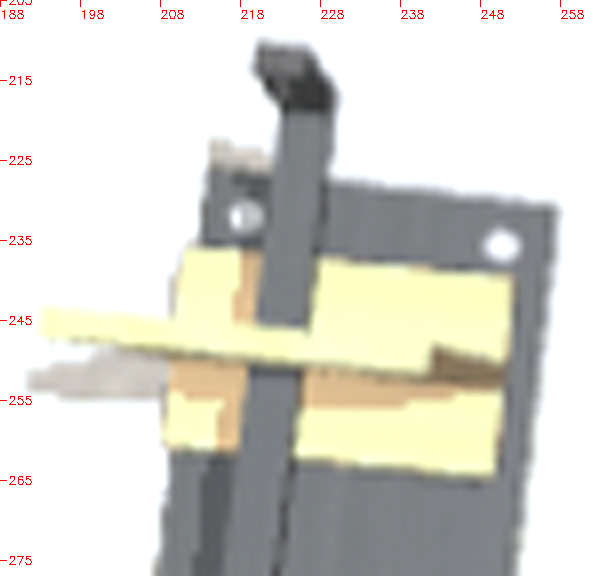

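View pics/d3.png

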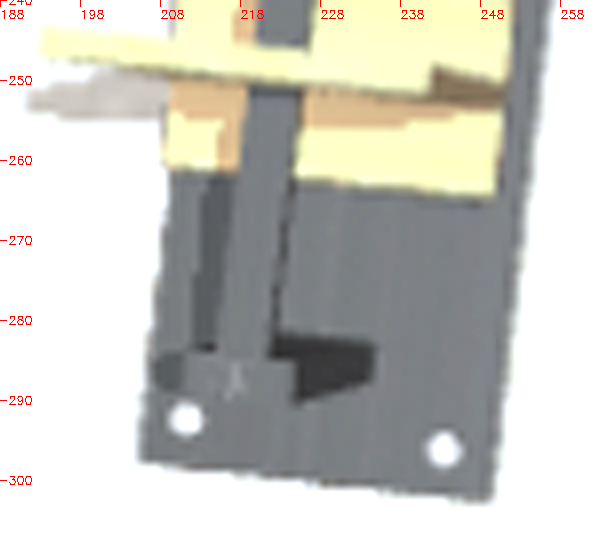

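View pics/d1b.png

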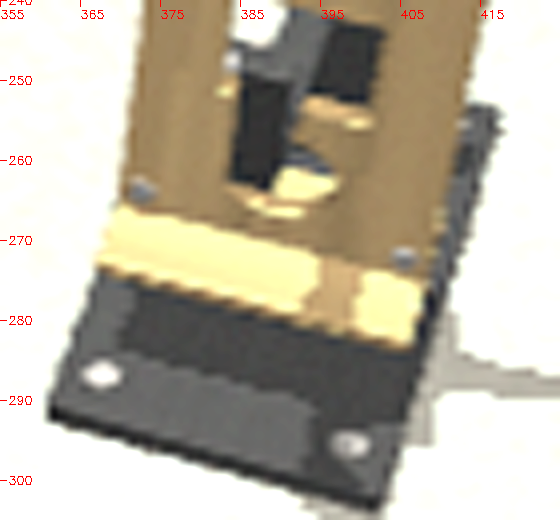

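```bash
cat > h.py <<'E'
import numpy as np,cv2
from scipy.optimize import least_squares
from scipy.spatial.transform import Rotation as R
C={"scene":(np.array([[490.31867,0,321.105],[0,490.31867,240.5106],[0,0,1]]),np.array([-0.03816985,0,0,0,0]),np.array([[-0.22503638,0.97418356,0.01802858,0.00917845],[0.68255654,0.17082095,-0.71058903,-0.2582492],[-0.69532381,-0.14760286,-0.70337628,1.63423065]])),
"top":(np.array([[463.35544,0,315.05395],[0,463.35544,238.82695],[0,0,1]]),np.array([-0.08682204,0,0,0,0]),np.array([[-0.00244822,-0.99979288,0.02020428,0.06795181],[-0.99837282,0.00129267,-0.05700914,0.49594097],[0.05697121,-0.02031098,-0.9981692,1.13608191]]))}
def proj(n,P):
    K,d,T=C[n]; return cv2.projectPoints(np.atleast_2d(P).astype(float),cv2.Rodrigues(T[:,:3])[0],T[:,3],K,d)[0][:,0]
def unproj(n,uv,z):
    K,d,T=C[n]; q=cv2.undistortPoints(np.array([[uv]],float),K,d)[0,0]
    c=-T[:,:3].T@T[:,3]; r=T[:,:3].T@np.array([q[0],q[1],1]); return c+r*(z-c[2])/r[2]
def fit(obs,x0,prior):
    # obs: (cam, (u,v), point mm); params x,y,z,rx,ry,rz
    def f(p):
        Rm=R.from_euler('ZYX',[p[5],p[4],p[3]]); out=[]
        for n,uv,q in obs: out+=list(proj(n,Rm.apply(np.array(q)/1e3)+p[:3])[0]-np.array(uv)-OFF)
        return np.r_[out,(p-x0)/prior]
    s=least_squares(f,x0,loss='soft_l1'); return s.x,f(s.x)
OFF=-0.44
E
cat > m.py <<'E'
from h import *
S,T="scene","top"
obs=[(S,(376.3,215.9),(-4,-50,84)),(S,(376,218),(4,-50,84)),(S,(419.3,225.8),(-4,50,84)),(S,(418.6,228),(4,50,84)),
(S,(370,265.8),(4,-50,-78)),(S,(408,275.6),(4,50,-78)),(S,(384,239.2),(4,-23,24)),(S,(403,243),(4,23,24)),
(T,(193.3,243.3),(4,50,84)),(T,(193,247.2),(-4,50,84)),(T,(211.5,235.8),(30,50,-78)),(T,(252,239.4),(30,-50,-78)),(T,(208.3,260.8),(-30,50,-78)),(T,(249.7,264.2),(-30,-50,-78))]
x0=np.array([.47,.2,.12,0,0,-.05]);pr=np.array([9,9,9,.05,.05,9])
p,r=fit(obs,x0,pr); print("jig",p.round(4)); print(r.round(1))
# hook
for z in (.06,.14,.16,.18,p[2]+.02+.004,p[2]+.068): print(z,"arm",unproj(T,(225.6,221.6),z),unproj(T,(218.9,274.6),z),"tip",unproj(T,(223.1,211.),z))
E
python3 m.py
```

```text
jig [ 0.4682  0.2721  0.1292 -0.0018 -0.002  -0.0921]
[ 0.1 -0.1 -0.4 -0.  -0.1 -0.1 -0.  -0.1 -0.7 -0.2  0.2 -0.2  0.2  0.1
  0.2  0.9 -0.   0.1 -0.1  0.  -0.6 -0.1  0.2  0.1  0.  -0.2  0.1  0.2
 -0.   0.   0.  -0.  -0.  -0. ]
0.06 arm [0.53482482 0.28117954 0.06      ] [0.40878404 0.29611539 0.06      ] tip [0.56025077 0.28742615 0.06      ]
0.14 arm [0.52724932 0.26731397 0.14      ] [0.41036764 0.28116447 0.14      ] tip [0.55082763 0.27310666 0.14      ]
0.16 arm [0.52535545 0.26384758 0.16      ] [0.41076354 0.27742674 0.16      ] tip [0.54847185 0.26952678 0.16      ]
0.18 arm [0.52346158 0.26038119 0.18      ] [0.41115944 0.273689   0.18      ] tip [0.54611606 0.26594691 0.18      ]
0.15317817631021383 arm [0.52600144 0.26502993 0.15317818] [0.4106285  0.27870164 0.15317818] tip [0.54927538 0.27074785 0.15317818]
0.19717817631021384 arm [0.52183492 0.25740387 0.19717818] [0.41149948 0.27047863 0.19717818] tip [0.54409266 0.26287212 0.19717818]
```

```bash
cat > g.py <<'E'
from h import *
from cell import manip
def rel(pos,yaw,lean=0.):
    o=manip.get_obs(); Rc=R.from_quat(o["eef_rot"]); 
    # tool y along (cos yaw,sin yaw), z down; lean about tool -x
    c,s=np.cos(yaw),np.sin(yaw)
    Rt=R.from_matrix(np.array([[-s,c,0],[c,s,0],[0,0,-1]]).T)*R.from_rotvec([-lean,0,0])
    sh=Rc.inv().apply(np.array(pos)-o["eef_pos"])/.5
    tu=(Rc.inv()*Rt).as_rotvec()/(np.pi/4)
    print("turn",tu.round(3),"shift",sh.round(4)); return tu,sh
E
python3 - <<'E'
from g import *
cs=[unproj("top",np.array(u),.032) for u in ((291.5,190),(360,180.5),(371,256),(301,265))]
print(np.round(cs,4),np.mean(cs,0)); e=cs[0]-cs[3];print("tray yaw",np.arctan2(e[1],e[0]), np.linalg.norm(e),np.linalg.norm(cs[1]-cs[0]))
print(manip.get_obs()["eef_pos"]); rel((.4682,.2721,.30),-.092); rel((.118,.512,.30),-.092)
E
```

```text
[[ 0.6152  0.125   0.032 ]
 [ 0.6391 -0.0439  0.032 ]
 [ 0.4528 -0.0693  0.032 ]
 [ 0.4313  0.1017  0.032 ]] [0.53459076 0.02836483 0.032     ]
tray yaw 0.1255871306027654 0.18537107308640585 0.1705909464512493
[0.11795162 0.51125354 0.20494464]
turn [-2.000e-03  1.000e-03  1.828e+00] shift [-0.7901 -0.3088 -0.1897]
turn [-2.000e-03  1.000e-03  1.828e+00] shift [ 0.0003  0.0012 -0.1901]
```

```bash
python3 -m jog '[[[0,0,0.2],[0,0,-0.08],0],[[0,0,0.3],[0,0,-0.16],0],[[0,0,0.5],[-0.08,-0.03,-0.19],0],[[0,0,0.7],[-0.16,-0.06,-0.19],0],[[0,0,0.9],[-0.24,-0.09,-0.19],0],[[0,0,1],[-0.32,-0.12,-0.19],0],[[0,0,1],[-0.4,-0.15,-0.19],0],[[0,0,1],[-0.48,-0.18,-0.19],0],[[0,0,1],[-0.56,-0.21,-0.19],0],[[0,0,1],[-0.64,-0.24,-0.19],0],[[0,0,1],[-0.72,-0.28,-0.19],0],[[0,0,1],[-0.79,-0.31,-0.19],0]]' && python3 -c "
from g import *
rel((.4682,.2721,.28),-.092)"
```

```text
clock: 1.1
eef_pos: [0.4612, 0.2762, 0.3003]
eef_rot: [0.485, 0.875, -0.0, -0.0]
ft_force: [0.5, 0.8, 0.3]
finger_gap: 0.996
turn [-0.001  0.     0.828] shift [-0.0144  0.0077  0.0406]
```

```bash
python3 -m jog '[[[0,0,0.15],[0,0,0],0],[[0,0,0.3],[0,0,0],0],[[0,0,0.45],[0,0,0],0],[[0,0,0.6],[0,0,0],0],[[0,0,0.75],[0,0,0],0],[[0,0,0.828],[0,0,0],0],[[0,0,0.828],[0,0,0],0],[[0,0,0.828],[0,0,0],0],[[0,0,0.828],[0,0,0],0]]' && python3 -c "
from g import *
rel((.4682,.2721,.177),-.092)
import cv2
for n in ('scene','top'): cv2.imwrite('pics/%s1.png'%n,manip.read_camera(n)['frame'][:,:,::-1])
print(manip.get_obs()['joint_positions'])"
```

```text
clock: 1.85
eef_pos: [0.4598, 0.2778, 0.3005]
eef_rot: [0.738, 0.675, -0.0, -0.0]
ft_force: [-0.1, 0.6, -0.0]
finger_gap: 1.001
turn [-0.001  0.     0.003] shift [-0.0099  0.0178  0.2469]
[4.74712736e-01 8.75536214e-02 1.17643454e+00 7.62114330e-05
 1.87777782e+00 5.65116374e-01]
```

View pics/scene1.png

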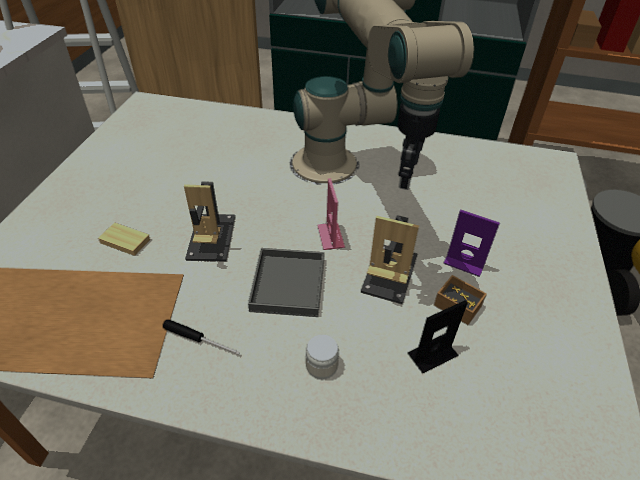

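```bash
python3 -m jog '[[[0,0,0.003],[-0.01,0.018,0.02],0],[[0,0,0.003],[-0.01,0.018,0.08],0],[[0,0,0.003],[-0.01,0.018,0.14],0],[[0,0,0.003],[-0.01,0.018,0.19],0],[[0,0,0.003],[-0.01,0.018,0.22],0],[[0,0,0.003],[-0.01,0.018,0.247],0],[[0,0,0.003],[-0.01,0.018,0.247],0],[[0,0,0.003],[-0.01,0.018,0.247],0]]' 30 && python3 -c "
from g import *
rel((.4682,.2721,.177),-.092)
import cv2
for n in ('scene','top'): cv2.imwrite('pics/%s2.png'%n,cv2.resize(manip.read_camera(n)['frame'][190:310,190:440,::-1] if n=='scene' else manip.read_camera(n)['frame'][170:320,150:320,::-1],None,fx=3,fy=3))"
```

```text
clock: 2.62
eef_pos: [0.4683, 0.2715, 0.1763]
eef_rot: [0.74, 0.673, -0.001, -0.0]
ft_force: [0.5, -0.5, 1.2]
finger_gap: 0.996
turn [-0.002  0.001 -0.003] shift [ 0.0012 -0.0003 -0.0014]
```

View pics/scene2.png

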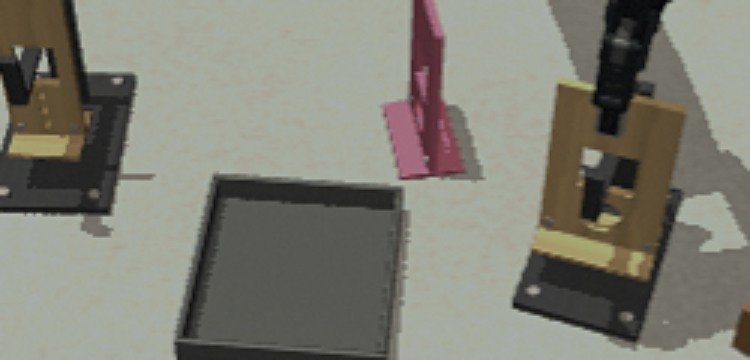

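View pics/top2.png

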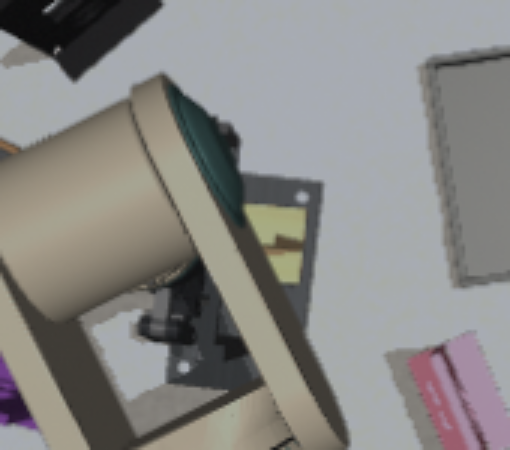

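The front finger is over the plate face just above the slot (scene crop, 612,110), so the jaws straddle the plate. Closing.

```bash
python3 -m jog '[[[0,0,0],[0,0,0],80],[[0,0,0],[0,0,0],140],[[0,0,0],[0,0,0],190],[[0,0,0],[0,0,0],220],[[0,0,0],[0,0,0],240],[[0,0,0],[0,0,0],255],[[0,0,0],[0,0,0],255],[[0,0,0],[0,0,0],255],[[0,0,0],[0,0,0],255],[[0,0,0],[0,0,0],255],[[0,0,0],[0,0,0],255],[[0,0,0],[0,0,0],255]]' 60 && python3 -c "
from g import *
rel((.4682,.2721,.177),-.092)
import cv2
cv2.imwrite('pics/s3.png',cv2.resize(manip.read_camera('scene')['frame'][190:310,340:440,::-1],None,fx=5,fy=5))"
```

```text
clock: 3.72
eef_pos: [0.4685, 0.2721, 0.1775]
eef_rot: [0.74, 0.673, 0.0, 0.0]
ft_force: [0.0, -0.6, 2.5]
finger_gap: 0.068
turn [ 0.001 -0.    -0.003] shift [-0.     -0.0006  0.001 ]
```

View pics/s3.png

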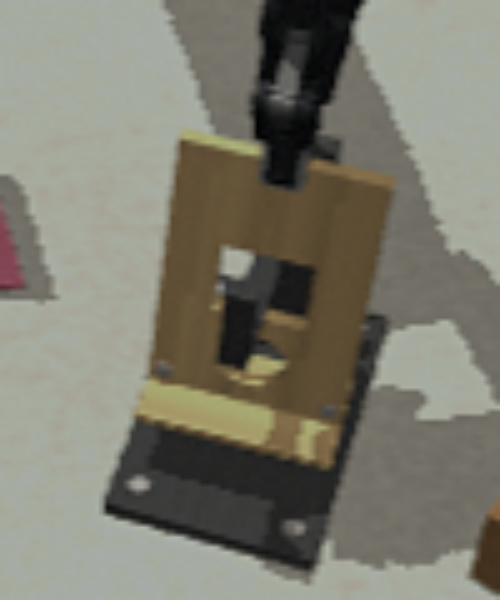

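```bash
python3 -c "
from g import *
for z in (.177,.196,.213): print((proj('scene',(.4722,.2721,z))-[340,190])*5)"
```

```text
[[272.93906639 219.84322693]]
[[278.02081659 190.13693532]]
[[282.66661996 162.95759941]]
```

```bash
python3 -c "
from g import *
f=manip.read_camera('scene')['frame'][200:250,370:425,::-1]
cv2.imwrite('pics/s4.png',cv2.convertScaleAbs(cv2.resize(f,None,fx=11,fy=11,interpolation=cv2.INTER_CUBIC),alpha=1.8,beta=20))"
```

```text
(no output)
```

View pics/s4.png

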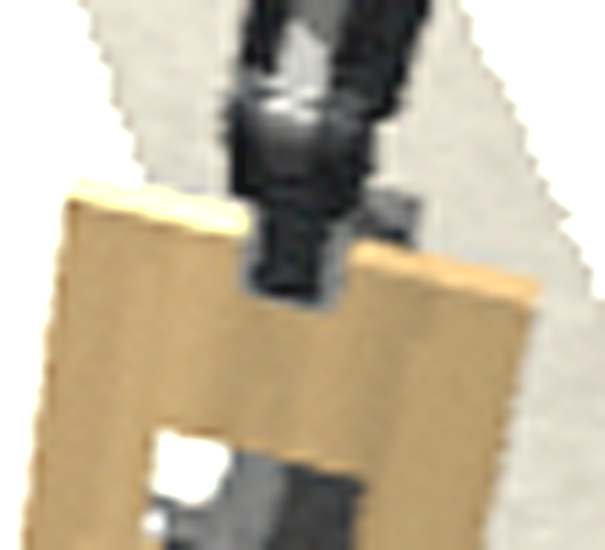

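The pads reach only about 17 mm down the plate. I'll ease open, go 10 mm deeper and regrip.

```bash
python3 -m jog '[[[0,0,0],[0,0,0],190],[[0,0,0],[0,0,0],190],[[0,0,0],[0,0,0],190],[[0,0,0],[0,0,0.01],190],[[0,0,0],[0,0,0.02],190],[[0,0,0],[0,0,0.02],190],[[0,0,0],[0,0,0.02],255],[[0,0,0],[0,0,0.02],255],[[0,0,0],[0,0,0.02],255],[[0,0,0],[0,0,0.02],255],[[0,0,0],[0,0,0.02],255],[[0,0,0],[0,0,0.02],255]]' 70 && python3 -c "
from g import *
f=manip.read_camera('scene')['frame'][200:250,370:425,::-1]
cv2.imwrite('pics/s5.png',cv2.convertScaleAbs(cv2.resize(f,None,fx=11,fy=11,interpolation=cv2.INTER_CUBIC),alpha=1.8,beta=20))"
```

```text
clock: 4.82
eef_pos: [0.4683, 0.272, 0.167]
eef_rot: [0.74, 0.673, -0.0, -0.0]
ft_force: [0.5, 0.0, -2.7]
finger_gap: 0.075
```

View pics/s5.png

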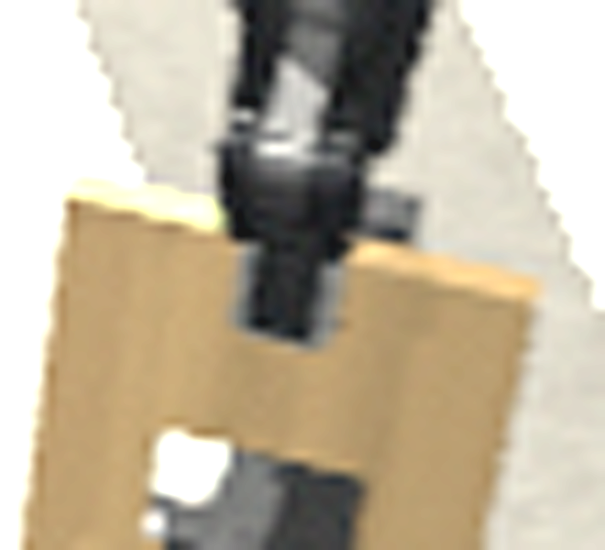

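```bash
python3 -m jog '[[[0,0,0],[0,0,-0.012],255],[[0,0,0],[0,0,-0.024],255],[[0,0,0],[0,0,-0.034],255],[[0,0,0],[0,0,-0.034],255],[[0,0,0],[0,0,-0.034],255]]' && python3 -c "
from g import *
print(manip.get_obs()['eef_pos'])
f=manip.read_camera('scene')['frame'][190:310,340:440,::-1]
cv2.imwrite('pics/s6.png',cv2.resize(f,None,fx=5,fy=5))"
```

```text
clock: 5.28
eef_pos: [0.4687, 0.2722, 0.185]
eef_rot: [0.74, 0.673, 0.001, 0.0]
ft_force: [0.8, 0.0, -1.9]
finger_gap: 0.076
[0.46869074 0.27220072 0.18495534]
```

View pics/s6.png

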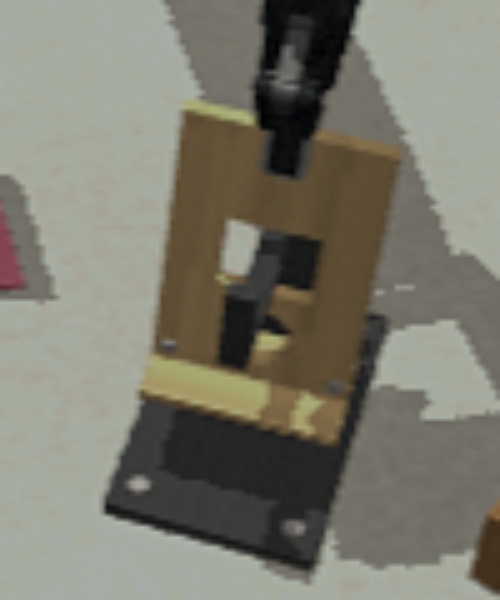

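The jig rose with the gripper and the arm now sits mid-slot. Now the lean.

```bash
python3 -m jog '[[[-0.111,0,0],[0,-0.006,0],255],[[-0.222,0,0],[0,-0.012,0.001],255],[[-0.333,0,0],[0,-0.018,0.002],255],[[-0.444,0,0],[0,-0.024,0.004],255],[[-0.556,0,0],[0,-0.03,0.0065],255],[[-0.667,0,0],[0,-0.035,0.0095],255],[[-0.778,0,0],[0,-0.04,0.0125],255],[[-0.889,0,0],[0,-0.045,0.0165],255],[[-0.889,0,0],[0,-0.045,0.0165],255],[[-0.889,0,0],[0,-0.045,0.0165],255]]' && python3 -c "
from g import *
o=manip.get_obs();Rm=R.from_quat(o['eef_rot']);print('M',o['eef_pos']+Rm.apply([0,0,.035]),Rm.as_matrix().round(3),o['joint_positions'])
f=manip.read_camera('scene')['frame'][190:310,340:440,::-1]
cv2.imwrite('pics/s7.png',cv2.resize(f,None,fx=5,fy=5))"
```

```text
clock: 6.17
eef_pos: [0.4448, 0.2743, 0.1748]
eef_rot: [0.695, 0.634, 0.229, 0.252]
ft_force: [-0.6, 0.2, -2.5]
finger_gap: 0.078
M [0.46711902 0.27216175 0.14791137] [[ 0.092  0.765  0.637]
 [ 0.996 -0.07  -0.06 ]
 [-0.001  0.64  -0.768]] [ 0.76808907 -0.30709949  1.93200869 -0.57830253  1.09554854  1.01899617]
```

View pics/s7.png

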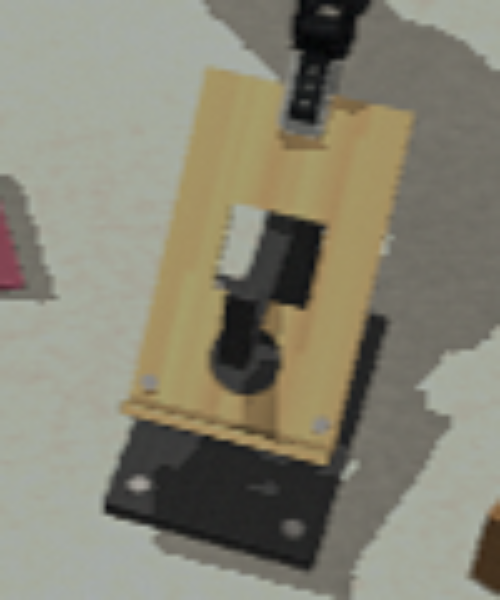

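```bash
python3 -c "
from g import *
o=manip.get_obs();Rm=R.from_quat(o['eef_rot']);M=o['eef_pos']+Rm.apply([0,0,.035])
u=np.array([np.cos(-.118),np.sin(-.118),0]);tip=np.array([.5441,.2629,.1972])
co=tip-.007*u-[0,0,.048]
print(M,co)
s=lambda P:(Rm.inv().apply(P-M)/.5).round(4)
a0=M+[0,0,.0013]
print('half',s((a0+co)/2),'corner',s(co))
for h in (.012,.024,.036,.048,.060,.075,.09,.11): print(h,s(co+[0,0,h]+u*h*.1405))
"
```

```text
[0.46818485 0.27232322 0.14926075] [0.53714868 0.26372408 0.1492    ]
half [-0.0021  0.0541  0.0436] corner [-0.0042  0.1065  0.0892]
0.012 [-0.0043  0.1245  0.0729]
0.024 [-0.0044  0.1425  0.0567]
0.036 [-0.0045  0.1605  0.0404]
0.048 [-0.0046  0.1784  0.0241]
0.06 [-0.0046  0.1964  0.0079]
0.075 [-0.0047  0.2189 -0.0124]
0.09 [-0.0048  0.2414 -0.0327]
0.11 [-0.005   0.2713 -0.0598]
```

```bash
python3 -m jog '[[[0,0,0],[-0.0005,0.0135,0.011],255],[[0,0,0],[-0.001,0.027,0.022],255],[[0,0,0],[-0.0015,0.04,0.033],255],[[0,0,0],[-0.002,0.0535,0.0445],255],[[0,0,0],[-0.0025,0.067,0.056],255],[[0,0,0],[-0.003,0.08,0.067],255],[[0,0,0],[-0.0035,0.0935,0.078],255],[[0,0,0],[-0.004,0.1035,0.0865],255],[[0,0,0],[-0.004,0.1035,0.0865],255],[[0,0,0],[-0.004,0.1035,0.0865],255]]' && python3 -c "
from g import *
o=manip.get_obs();Rm=R.from_quat(o['eef_rot']);M=o['eef_pos']+Rm.apply([0,0,.035])
print(M,o['ft_force'])
s=lambda P:(Rm.inv().apply(P-M)/.5).round(4)
u=np.array([np.cos(-.118),np.sin(-.118),0]);tip=np.array([.5441,.2629,.1972])
co=tip-.007*u-[0,0,.048]
for h in (0,.012,.024,.036,.048,.060,.075,.09,.11): print(h,s(co+[0,0,h]+u*h*.1405))
f=manip.read_camera('scene')['frame'][200:320,340:440,::-1]
cv2.imwrite('pics/s8.png',cv2.resize(f,None,fx=5,fy=5))
f=manip.read_camera('top')['frame'][180:300,170:290,::-1]
cv2.imwrite('pics/t8.png',cv2.resize(f,None,fx=5,fy=5))"
```

```text
clock: 7.05
eef_pos: [0.5131, 0.2656, 0.1759]
eef_rot: [0.695, 0.632, 0.23, 0.253]
ft_force: [-0.2, 0.3, -3.9]
finger_gap: 0.078
[0.53550054 0.26349576 0.14903431] [-0.17724807  0.27572374 -3.8729236 ]
0 [0.0008 0.0027 0.0018]
0.012 [ 0.0007  0.0207 -0.0144]
0.024 [ 0.0006  0.0387 -0.0306]
0.036 [ 0.0005  0.0567 -0.0468]
0.048 [ 0.0004  0.0747 -0.0631]
0.06 [ 0.0003  0.0927 -0.0793]
0.075 [ 0.0002  0.1152 -0.0996]
0.09 [ 1.000e-04  1.377e-01 -1.199e-01]
0.11 [ 0.      0.1677 -0.1469]
```

View pics/s8.png

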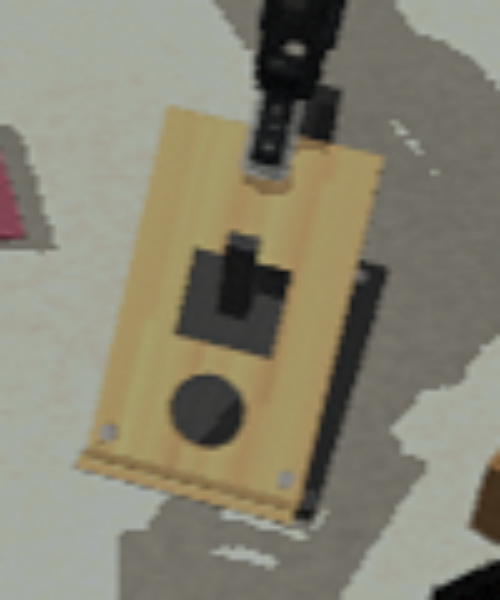

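View pics/t8.png

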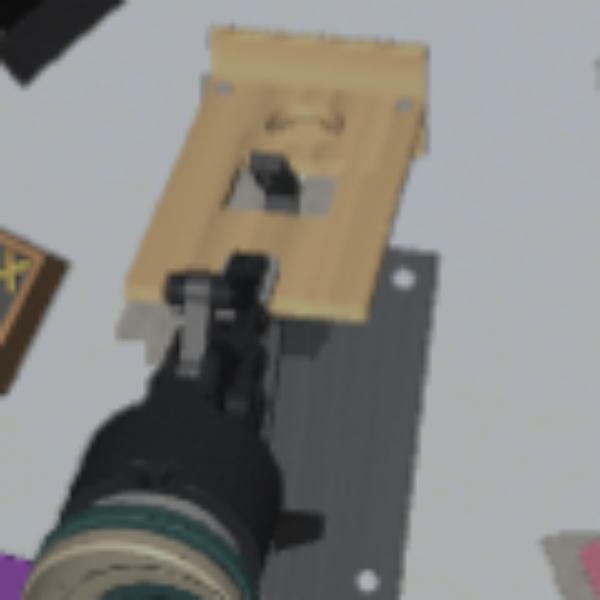

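```bash
python3 -m jog '[[[0,0,0],[0.0005,0.01,-0.006],255],[[0,0,0],[0.0005,0.019,-0.0144],255],[[0,0,0],[0.0005,0.028,-0.0225],255],[[0,0,0],[0.0005,0.037,-0.0306],255],[[0,0,0],[0.0005,0.037,-0.0306],255]]' && python3 -m jog '[[[0,0,0],[0,0.009,-0.0081],255],[[0,0,0],[0,0.018,-0.0162],255],[[0,0,0],[0,0.027,-0.0243],255],[[0,0,0],[0,0.036,-0.0325],255],[[0,0,0],[0,0.036,-0.0325],255]]' && python3 -c "
from g import *
o=manip.get_obs();Rm=R.from_quat(o['eef_rot']);M=o['eef_pos']+Rm.apply([0,0,.035])
print(M,o['ft_force'])
s=lambda P:(Rm.inv().apply(P-M)/.5).round(4)
u=np.array([np.cos(-.118),np.sin(-.118),0]);tip=np.array([.5441,.2629,.1972])
co=tip-.007*u-[0,0,.048]
for h in (0.048,.060,.075,.09,.11,.14,.18): print(h,s(co+[0,0,h]+u*h*.1405))
f=manip.read_camera('scene')['frame'][180:300,340:440,::-1]
cv2.imwrite('pics/s9.png',cv2.resize(f,None,fx=5,fy=5))
f=manip.read_camera('top')['frame'][180:300,170:290,::-1]
cv2.imwrite('pics/t9.png',cv2.resize(f,None,fx=5,fy=5))"
```

```text
clock: 7.57
eef_pos: [0.518, 0.2661, 0.2023]
eef_rot: [0.695, 0.632, 0.232, 0.253]
ft_force: [0.6, -0.5, -2.4]
finger_gap: 0.077
clock: 7.98
eef_pos: [0.5213, 0.2656, 0.226]
eef_rot: [0.695, 0.632, 0.232, 0.253]
ft_force: [0.7, -1.0, -1.7]
finger_gap: 0.077
[0.54375974 0.26355946 0.19919793] [ 0.67124668 -1.01980592 -1.68476492]
0.048 [-0.0012 -0.0024  0.0032]
0.06 [-0.0013  0.0157 -0.0129]
0.075 [-0.0013  0.0383 -0.0332]
0.09 [-0.0014  0.0608 -0.0534]
0.11 [-0.0014  0.0909 -0.0803]
0.14 [-0.0015  0.136  -0.1208]
0.18 [-0.0017  0.1962 -0.1747]
```

View pics/s9.png

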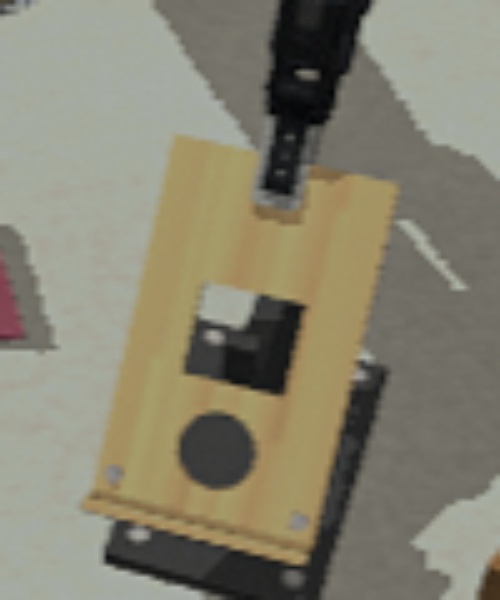

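View pics/t9.png

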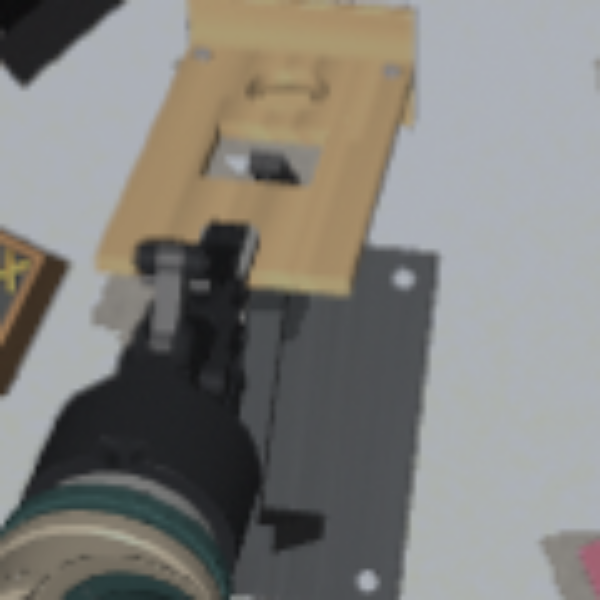

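```bash
python3 -m jog '[[[0,0,0],[-0.001,0.0157,-0.0129],255],[[0,0,0],[-0.001,0.0383,-0.0332],255],[[0,0,0],[-0.001,0.07,-0.06],255],[[0,0,0],[-0.001,0.1,-0.09],255],[[0,0,0],[-0.001,0.136,-0.12],255],[[0,0,0],[-0.001,0.17,-0.15],255],[[0,0,0],[-0.001,0.17,-0.15],255],[[0,0,0],[-0.001,0.17,-0.15],255]]' && python3 -c "
from g import *
print(manip.get_obs()['joint_positions'])
rel((.5346,.0284,.33),-.092,0)
rel((.5346,.0284,.33),-.092,.698)
f=manip.read_camera('scene')['frame'][:,:,::-1]
cv2.imwrite('pics/s10.png',f)"
```

```text
clock: 8.75
eef_pos: [0.5376, 0.2633, 0.3368]
eef_rot: [0.695, 0.632, 0.231, 0.253]
ft_force: [-0.5, 0.3, -2.9]
finger_gap: 0.08
[ 0.60598228 -0.18866566  1.51326283 -0.44774851  1.27475524  0.71262393]
turn [ 0.891 -0.001 -0.003] shift [-0.4683  0.0209  0.0346]
turn [ 0.002  0.    -0.003] shift [-0.4683  0.0209  0.0346]
```

View pics/s10.png

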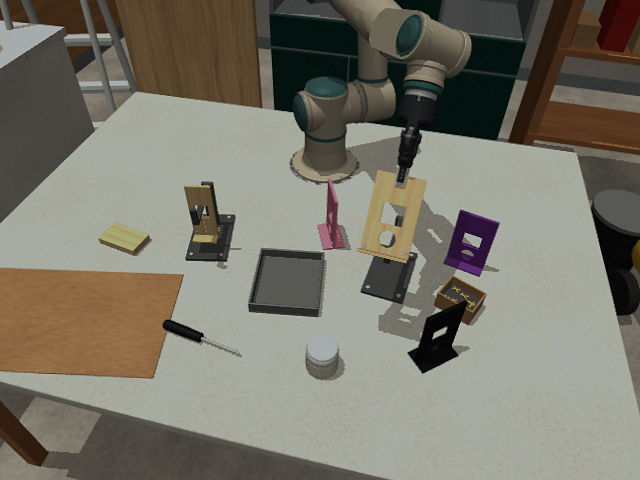

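```bash
python3 -m jog '[[[0,0,0],[-0.05,0.002,0.003],255],[[0,0,0],[-0.1,0.004,0.006],255],[[0,0,0],[-0.15,0.006,0.01],255],[[0.1,0,0],[-0.2,0.008,0.014],255],[[0.21,0,0],[-0.25,0.01,0.018],255],[[0.32,0,0],[-0.3,0.013,0.022],255],[[0.43,0,0],[-0.35,0.016,0.026],255],[[0.54,0,0],[-0.4,0.018,0.03],255],[[0.65,0,0],[-0.44,0.02,0.034],255],[[0.76,0,0],[-0.468,0.021,0.0346],255],[[0.86,0,0],[-0.468,0.021,0.0346],255],[[0.891,0,0],[-0.468,0.021,0.0346],255]]' && python3 -m jog '[[[0,0,0],[0,0,0],255],[[0,0,0],[0,0,0],255],[[0,0,0],[0,0,0],255]]' && python3 -c "
from g import *
print(manip.get_obs()['joint_positions'])
rel((.5346,.0284,.1285),-.092,0)
f=manip.read_camera('scene')['frame'][:,:,::-1]
cv2.imwrite('pics/s11.png',f)"
```

```text
clock: 9.8
eef_pos: [0.5348, 0.0271, 0.326]
eef_rot: [0.74, 0.672, -0.004, -0.004]
ft_force: [0.7, 1.1, -3.0]
finger_gap: 0.076
clock: 10.05
eef_pos: [0.5341, 0.0287, 0.3285]
eef_rot: [0.739, 0.673, -0.001, -0.001]
ft_force: [-0.3, 0.2, -2.5]
finger_gap: 0.078
[-1.52496838e-02  9.21882459e-02  1.11607493e+00 -7.30109014e-05
  1.93514682e+00  7.84736968e-02]
turn [-0.002  0.    -0.002] shift [-0.0005  0.0017  0.4   ]
```

View pics/s11.png

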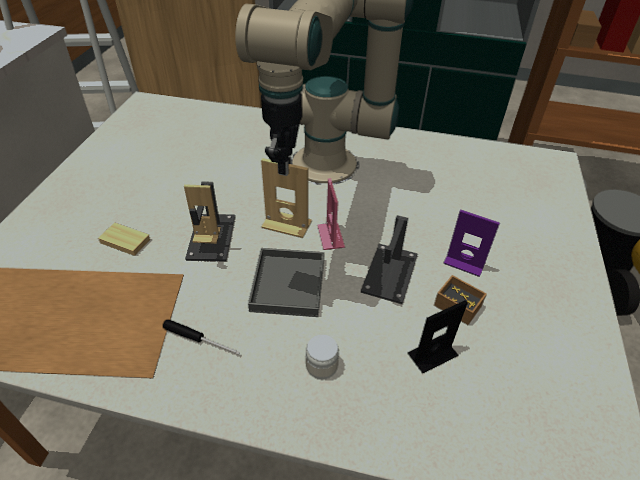

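```bash
python3 -m jog '[[[0,0,0],[0,0.002,0.06],255],[[0,0,0],[0,0.002,0.12],255],[[0,0,0],[0,0.002,0.18],255],[[0,0,0],[0,0.002,0.24],255],[[0,0,0],[0,0.002,0.29],255],[[0,0,0],[0,0.002,0.33],255],[[0,0,0],[0,0.002,0.36],255],[[0,0,0],[0,0.002,0.38],255],[[0,0,0],[0,0.002,0.39],255],[[0,0,0],[0,0.002,0.392],255],[[0,0,0],[0,0.002,0.392],255],[[0,0,0],[0,0.002,0.392],255]]' && python3 -c "
from g import *
print(manip.get_obs()['eef_pos'])
f=manip.read_camera('scene')['frame'][150:330,220:380,::-1]
cv2.imwrite('pics/s12.png',cv2.resize(f,None,fx=4,fy=4)[:600])"
```

```text
clock: 11.1
eef_pos: [0.5358, 0.0285, 0.1347]
eef_rot: [0.74, 0.673, 0.0, 0.0]
ft_force: [-0.6, -0.3, -2.8]
finger_gap: 0.075
[0.53580638 0.02849784 0.13467266]
```

View pics/s12.png

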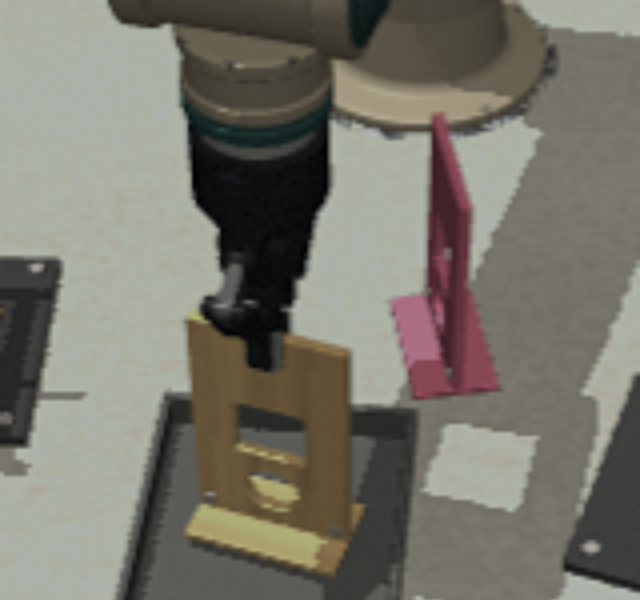

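Now I'll feel for the floor in small steps.

```bash
python3 -m jog '[[[0,0,0],[0,0,0.003],255],[[0,0,0],[0,0,0.006],255],[[0,0,0],[0,0,0.009],255],[[0,0,0],[0,0,0.009],255],[[0,0,0],[0,0,0.009],255]]'; python3 -m jog '[[[0,0,0],[0,0,0.002],255],[[0,0,0],[0,0,0.003],255],[[0,0,0],[0,0,0.003],255],[[0,0,0],[0,0,0.003],255]]'
```

```text
clock: 11.57
eef_pos: [0.5351, 0.0284, 0.1286]
eef_rot: [0.74, 0.673, -0.001, -0.001]
ft_force: [0.7, 0.4, -3.4]
finger_gap: 0.08
clock: 11.9
eef_pos: [0.5352, 0.0285, 0.1273]
eef_rot: [0.74, 0.673, -0.0, -0.001]
ft_force: [-1.2, -0.2, -3.1]
finger_gap: 0.078
```

```bash
python3 -m jog '[[[0,0,0],[0,0,0.002],255],[[0,0,0],[0,0,0.002],255],[[0,0,0],[0,0,0.002],255]]'; python3 -m jog '[[[0,0,0],[0,0,0.002],255],[[0,0,0],[0,0,0.002],255],[[0,0,0],[0,0,0.002],255]]'
```

```text
clock: 12.15
eef_pos: [0.5355, 0.0285, 0.1268]
eef_rot: [0.74, 0.673, -0.0, -0.0]
ft_force: [0.2, -0.0, 1.0]
finger_gap: 0.082
clock: 12.4
eef_pos: [0.5357, 0.0285, 0.1269]
eef_rot: [0.74, 0.673, 0.0, 0.0]
ft_force: [-2.7, 1.0, 6.6]
finger_gap: 0.074
```

The foot has touched the floor, with the vertical force going from -3 to +6 N. Releasing, then rising straight up.

```bash
python3 -m jog '[[[0,0,0],[0,0,-0.002],230],[[0,0,0],[0,0,-0.002],200],[[0,0,0],[0,0,-0.002],160],[[0,0,0],[0,0,-0.002],100],[[0,0,0],[0,0,-0.002],50],[[0,0,0],[0,0,-0.002],0],[[0,0,0],[0,0,-0.002],0],[[0,0,0],[0,0,-0.002],0],[[0,0,0],[0,0,-0.002],0],[[0,0,0],[0,0,-0.002],0]]' 20; python3 -c "
from g import *
f=manip.read_camera('scene')['frame'][150:300,220:380,::-1]
cv2.imwrite('pics/s13.png',cv2.resize(f,None,fx=4,fy=4))"
```

```text
clock: 13.23
eef_pos: [0.5352, 0.0284, 0.1263]
eef_rot: [0.74, 0.673, -0.0, -0.001]
ft_force: [-1.0, 0.6, 0.2]
finger_gap: 0.996
```

View pics/s13.png

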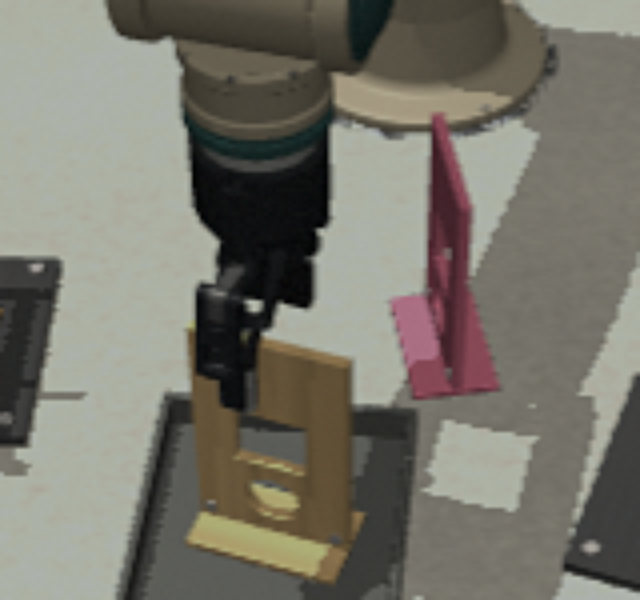

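```bash
python3 -m jog '[[[0,0,0],[0,0,-0.03],0],[[0,0,0],[0,0,-0.08],0],[[0,0,0],[0,0,-0.14],0],[[0,0,0],[0,0,-0.2],0],[[0,0,0],[0,0,-0.27],0],[[0,0,0],[0,0,-0.34],0],[[0,0,0],[0,0,-0.34],0],[[0,0,0],[0,0,-0.34],0],[[0,0,0],[0,0,-0.34],0]]'; python3 -c "
from g import *
f=manip.read_camera('scene')['frame'][:,:,::-1]
cv2.imwrite('pics/s14a.png',cv2.resize(f[170:320,150:350],None,fx=4,fy=4))
f=manip.read_camera('top')['frame'][:,:,::-1]
cv2.imwrite('pics/t14.png',f)"
```

```text
clock: 14.03
eef_pos: [0.5353, 0.0284, 0.2954]
eef_rot: [0.74, 0.673, -0.001, -0.001]
ft_force: [-0.3, -0.4, -0.7]
finger_gap: 1.002
```

View pics/s14a.png

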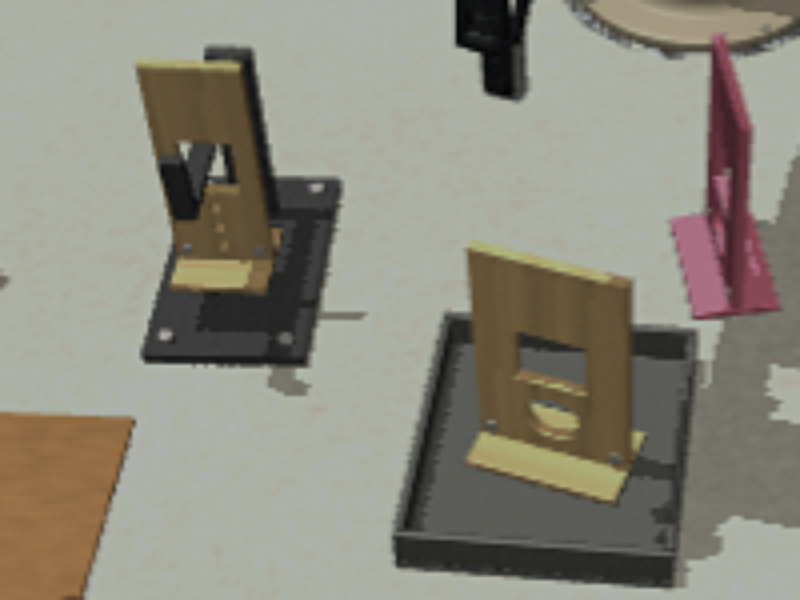

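View pics/t14.png

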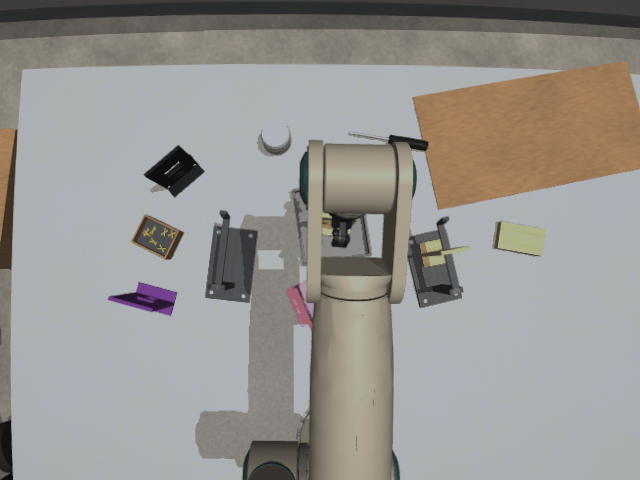

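The wide jig stands upright in the tray (crop 550,370), the gripper is clear above it, and the narrow jig hangs as before (crop 205,160). One numeric check, then hand in.

```bash
python3 -c "
from g import *
a=cv2.imread('pics/scene0.png').astype(int)[165:270,170:240]; f=manip.read_camera('scene')['frame'][:,:,::-1]; b=f.astype(int)[165:270,170:240]
print('narrow-jig area diff',abs(a-b).mean())
Rm=R.from_euler('z',-.092)
for q in ((-4,-50,84),(4,50,84),(30,-50,-78),(30,50,-78)):
  uv=proj('scene',Rm.apply(np.array(q)/1e3)+[.535,.0284,.09])[0]; print(q,((uv-[150,170]+.5)*4).round(1))
"
```

```text
narrow-jig area diff 2.3980952380952383
(-4, -50, 84) [470.4 239.4]
(4, 50, 84) [626.7 288.3]
(30, -50, -78) [464.8 460.3]
(30, 50, -78) [613.6 500.9]
```

```bash
python3 -c "
from cell import manip
print(manip.job_done())"
```

```text
the job is handed in; nothing more can be done
None
```

The wide jig is off its hook and standing upright on its foot in the grey tray, and I handed the job in at about 14 s of the 48 s allowed. No verdict was reported.

- **Moves:** I pinched the jig above its slot, after one regrip 10 mm deeper, and raised it about 18 mm. I leaned it 40° toward the post, followed the arm and then the upstand over the barb, and set it down upright. Then I opened the gripper and backed off.
- **Forces:** wrist readings at the end of each move stayed below 5 N until the foot touched the tray floor, where they reached about 7 N. I only saw these end-of-move values, not every moment in between.
- **Last checks:** in the scene picture the jig's corners lie within about 1 pixel of where an upright jig at about (0.535, 0.028, 0.090) would show, which is the tray's middle. The gripper is clear above it.
- **Narrow jig:** it hangs as it did at the start; its picture area is nearly unchanged and it looks the same by eye.
- **Not checked:** in the final top picture the robot arm covers most of the tray, so that view could not confirm the placement. No other check failed or disagreed.

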